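# Shake the last peg out of the upturned peg box

## Robot

A 7-joint arm with a two-finger parallel gripper is mounted at the origin on a cart in front of the work surface, level with it; the furniture and walls round the work are solid. World frame = base frame: x ahead of the robot, y to its left, z up, the work surface at z = 0. Lengths are in m, angles in rad, forces in N, time in s.
With the tool pointing down it reaches from about 0.4 to 0.75 m from the base axis. Payload 19.5 kg.
Tool frame: the origin (TCP) lies midway between the tips of the shut fingers; the grasp point (between the pads) lies 19 mm behind it; z points along the fingers, y is the line along which they close (so a half turn about z gives the same grasp; the last joint's range is limited). The gripper opens to 85 mm and grips with 20 to 120 N. Pads are 22 mm wide; open, the fingers measure 114 mm over their backs; the gripper's body (76 mm by 85 mm) begins 54 mm behind the grasp point. The pads swing forward as they close: fully open they stand 13 mm farther back than shut.
Start: joints at [-1.359, 0.707, -0.028, 1.485, 0.022, 0.951, -0.075], TCP at [0.144, 0.557, 0.231] pointing down, gripper open.
Joint ranges: [-2.71, 2.71], [-0.32, 2.16], [-1.57, 1.52], [0, 2.45], [-1.46, 4.6], [0, 2.02], [-2.83, 2.83]. Speed limits (rad/s): [1.89, 1.89, 2.57, 2.57, 3.01, 3.01, 3.01].

## Interface

Orientations are given as a rotation vector (axis times angle).
In Python, from plant import arm, vision gives the robot as it stands.
- The arm moves only by the tool jog_arm, never from a script. Its argument "motion" is a list of rows, each a list of 3 entries, a list of its own where there are three numbers: the opening, from -1 (shut) to 1 (fully open), then the shift along the tool's x, y, z in m, then the turn, a rotation vector about the tool's x, y, z in degrees. In form: [[grip, [x, y, z], [rx, ry, rz]], ...]. A call has 1 to 12 rows; each row shifts and turns the commanded pose from where the row before left it, along the tool's axes as they then stand; what a row does not reach is not made up. A row lasts 1/12 s, in which the tool goes at most 41.7 mm and 7.16 degrees, less where a joint would pass 70% of its speed; a pose out of reach is approached as far as the arm can. A call is refused whole if a number of a shift passes 0.0417 or a number of a turn 7.16, either way. A call with a gripper value outside its range is refused whole. The fingers move at their own pace and stop on an object; the grip force is fixed at half the most. Time passes only in rows, so rows that do not move let the fingers close. It gives the time, the measured TCP pose, the force, the opening and the grip force at its end, in the units of the state.
- arm.observe(): the state, without advancing time (a new reading comes with each control period).
- vision.camera(name): name is "side" or "top"; returns the picture (480x640x3 uint8, red, green, blue); there is no depth.
- vision.camera_params(name): a dict with "fx", "fy", "cx", "cy" (pixels), "xyz" and "orientation" of the camera in the world. Camera axes: x right, y down, z forward; pixel columns grow to the right and rows downward; lengths in m; the calibration is good to about 2 mm. A picture is of the moment at which its call begins. camera_params takes no time and is no camera call.
- arm.job_done(): hands the job in; it is judged then, once.
The state is a dict: "t": time; "joint_positions": joint angles; "joint_vel": joint speeds; "effort": joint torques, N m; "tool_pos": TCP position; "ee_rot": TCP orientation; "contact_force": force on the tool from outside, world axes, zero at the start; "moment": the same for the moment, N m; "opening": opening from 0.0 (shut) to 1.0 (fully open); "finger_force": force on a finger pad.
Only numpy, scipy, OpenCV 4.12 (cv2) and the standard library are available. Lean on these libraries where they do the work, as an engineer would, in place of code of your own. Each camera call takes 0.05 s, during which the arm holds its last target. There are 200 camera calls.

## Task

One clothes peg is left inside the oblong white peg box, which stands upside down (its four rubber feet on top, its slot underneath). Lift the box level and gently so that the peg stays in, hold it over the metal tray and rock or shake it until the peg drops out through the slot into the tray, then put the box back down where it stood, still slot side down. Do not touch the peg with the fingers, and leave the square box, the soap and the other peg where they are.

Things in the scene. Friction and masses are not known exactly. Their poses are not given: they have to be found in the camera images.
- peg_box: Oblong closed white plastic box, upside down on the table: 66 mm wide (its x), 112 mm long (its y), 54 mm high, plus four black rubber feet 12 mm across and 4 mm high on its top. Loose, about 0.2 kg. Origin: centre of the underside, on the table; z up. Grip it from above across its 66 mm width, at its middle.
- slot (a point): Centre of the slot in the box's underside (same point and axes as the box's origin). The slot is 22 mm wide (x) and 92 mm long (y) in a floor 4 mm thick; on either side of it, inside the box, runs a smooth ledge 19 mm wide (x), friction about 0.4. The box's walls are 3 mm thick.
- peg: Wooden clothes peg, 15 mm wide (x), 72 mm long (y), 12 mm thick, 12 g, hidden in the box. Origin: centre of its underside. It starts on the ledge at the box's -x side, parallel to the slot. It slides across when the box is tilted about its long axis by over 27 degrees (35 is plenty) either way in turn, or jerked across its width, and drops out when over the slot.
- tray: Open metal tray, fixed to the table, 190 mm (x) by 150 mm (y), walls 3 mm thick and 30 mm high. Origin: centre of its underside, on the table; z up.
- square_box: Bystander: square closed box of the same white plastic, 70 x 70 x 62 mm, no feet on top. Loose. Origin: centre of its underside.
- soap_bar: Bystander: white bar of soap, 39 x 87 x 24 mm, lying on the table. Origin: centre of its underside.
- loose_peg: Bystander: another wooden clothes peg, 15 x 72 x 12 mm, lying on the table. Origin: centre of its underside.
Mind the look-alikes: they are no part of the job. What is shaped like the peg_box but purple or red is not meant.

How it is judged:
On the way, in this order (a step that is already met when the one before it is completed fails the run):
1. the box is lifted off the table with the peg still inside it (height (world z) of peg_box above 0.05 m and x of peg in the frame of peg_box between -0.03 and 0.03 m and y of peg in the frame of peg_box between -0.053 and 0.053 m and z of peg in the frame of peg_box between -0.002 and 0.05 m), for 0.2 s.
2. the peg lies in the tray while the box is still in the air (height (world z) of peg_box above 0.03 m and x of peg in the frame of tray between -0.095 and 0.095 m and y of peg in the frame of tray between -0.075 and 0.075 m and z of peg in the frame of tray between -0.005 and 0.03 m), for 0.1 s.
At the end, for the whole second after the job is handed in: The peg lies at rest inside the tray (its centre within the walls and below the rim); the peg box stands at rest on the table, slot side down (within 6 degrees), within 80 mm of where it started (x of peg in the frame of tray between -0.095 and 0.095 m and y of peg in the frame of tray between -0.075 and 0.075 m and z of peg in the frame of tray between -0.005 and 0.03 m and linear speed of each of peg, peg_box below 0.03 m/s and height (world z) of peg_box below 0.006 m and angle between peg_box's own z axis and vertical below 0.1 rad and distance of peg_box from where it was at the start of the episode below 0.08 m); the robot touches nothing.
It fails at once if the fingers touch the peg (contact force between the fingers and peg above 0.5 N).
It fails at once if the peg lands on the table outside the tray (height (world z) of peg below 0.03 m and height (world z) of peg_box above 0.05 m and not (x of peg in the frame of tray between -0.095 and 0.095 m and y of peg in the frame of tray between -0.075 and 0.075 m and z of peg in the frame of tray between -0.005 and 0.03 m)).
It fails at once if a bystander (square box, soap or other peg) is moved more than 30 mm (distance of any of square_box, soap_bar, loose_peg from where it was at the start of the episode above 0.03 m).
It also fails if it takes over 54 s, if anything falls off the work surface, if the arm or the gripper's body presses on something with over 40 N, if the wrist force passes 120 N, or if a joint passes its speed limit or range.

## Working session

There is one attempt and no reset: what is moved stays moved. The work goes in short steps, Python scripts to look and compute and a tool call to move; the robot and the scene stay as the last step left them, time stands still between calls to the robot, and variables do not carry over. Pictures are saved under pics/ and viewed, at most 10 in all, crops included, and the job is handed in when it is done.

Besides the shell and the picture viewer there is one more tool, called after "Call:" by a JSON object that holds its "fn" and its "kwargs", one argument or row to a line. jog_arm: Moves the arm, as the interface text tells. Its arguments: {"type":"object","properties":{"motion":{"type":"array"}},"required":["motion"]}

```bash
mkdir -p pics; python3 - <<'E'
from plant import arm, vision
import cv2
for n in("top","side"):
    cv2.imwrite(f"pics/{n}0.png",vision.camera(n)[:,:,::-1]); print(vision.camera_params(n))
s=arm.observe(); print({k:s[k] for k in("t","tool_pos","ee_rot","opening")})
E
```

```text
{'fx': 576.8734820799783, 'fy': 576.8734820799783, 'cx': 315.46109568795606, 'cy': 238.54806331259414, 'xyz': array([ 0.30839008, -0.05351821,  1.37200842]), 'orientation': array([-2.12810912,  2.1529672 , -0.15845613])}
{'fx': 476.74069917526117, 'fy': 476.74069917526117, 'cx': 320.668474249226, 'cy': 240.32356926060424, 'xyz': array([ 0.49327358, -0.81915602,  0.5753567 ]), 'orientation': array([-2.17786323,  0.08186964, -0.01196584])}
{'t': 0.1, 'tool_pos': array([0.14430517, 0.55633988, 0.23085815]), 'ee_rot': array([-3.97618730e-01, -3.11621218e+00,  1.63688507e-03]), 'opening': 1.001712378069001}
```

View pics/top0.png

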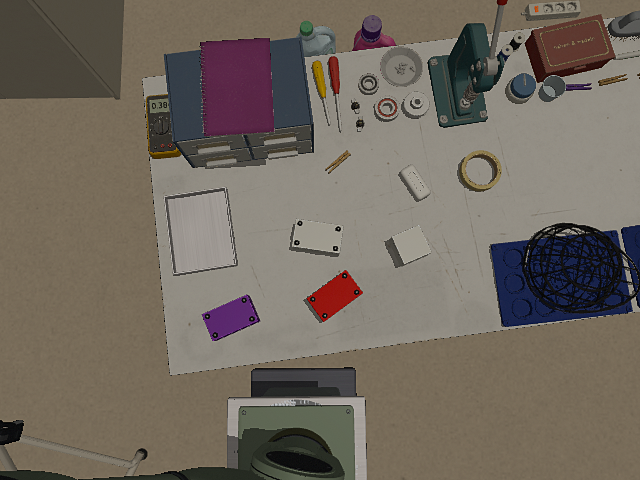

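View pics/side0.png

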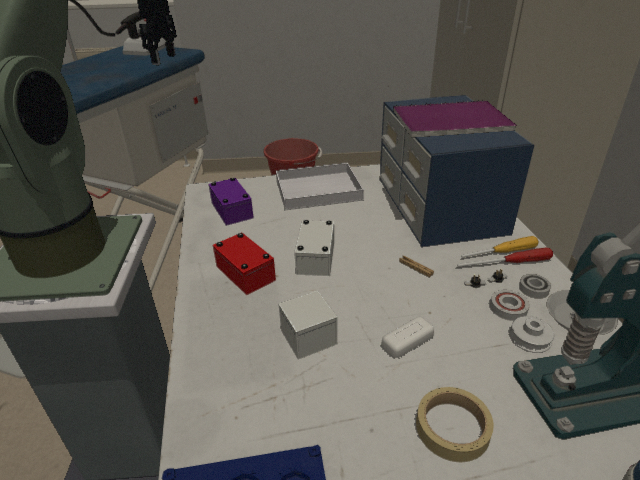

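Candidates in the top view are white oblong with four feet (317,237), white square without feet (409,246), soap (414,183), and purple (231,317) and red (333,296) oblong boxes with feet. Only the white one at (317,237) fits the peg box. The tray is at (202,231) and the loose peg at (338,161). I'll confirm with a crop and measure.

```bash
cat > h.py <<'E'
import numpy as np, cv2
from plant import arm, vision
from scipy.spatial.transform import Rotation as R
def ray(n,px,z):
    p=vision.camera_params(n); d=R.from_rotvec(p["orientation"]).apply([(px[0]-p["cx"])/p["fx"],(px[1]-p["cy"])/p["fy"],1])
    return p["xyz"]+d*(z-p["xyz"][2])/d[2]
E
python3 - <<'E'
from h import *
im=cv2.imread("pics/top0.png"); g=cv2.cvtColor(im,cv2.COLOR_BGR2GRAY)
x0,y0,x1,y1=280,205,355,270
m=(g[y0:y1,x0:x1]<70).astype(np.uint8)
n,l,st,c=cv2.connectedComponentsWithStats(m)
for i in range(1,n):
    if st[i,4]>5: print("dark",c[i]+[x0,y0],st[i,4],ray("top",c[i]+[x0,y0],.058).round(4))
cv2.imwrite("pics/crop.png",cv2.resize(im[150:285,160:440],None,fx=2.8,fy=2.8,interpolation=cv2.INTER_CUBIC))
for q in[(166,197),(227,189),(237,266),(174,274)]: print("tray rim",ray("top",q,.03).round(3))
for nm,q,z in[("square",(409,246),.062),("soap",(414,183),.024),("lpeg",(338,161),.012),("red",(333,296),.058),("purple",(231,317),.058)]: print(nm,ray("top",q,z).round(3))
E
```

```text
dark [299.42857143 223.        ] 14 [ 0.5463 -0.0126  0.058 ]
dark [292.44444444 229.16666667] 18 [0.5321 0.0037 0.058 ]
dark [337.47368421 228.42105263] 19 [ 0.5326 -0.1004  0.058 ]
dark [290.46153846 241.61538462] 13 [0.5031 0.0084 0.058 ]
dark [296.04761905 242.19047619] 21 [ 0.5016 -0.0045  0.058 ]
dark [334.90909091 248.13636364] 22 [ 0.4867 -0.0937  0.058 ]
dark [314.72368421 251.51315789] 152 [ 0.4794 -0.0472  0.058 ]
tray rim [0.618 0.306 0.03 ]
tray rim [0.636 0.161 0.03 ]
tray rim [0.451 0.135 0.03 ]
tray rim [0.434 0.282 0.03 ]
square [ 0.489 -0.263  0.062]
soap [ 0.647 -0.287  0.024]
lpeg [ 0.707 -0.106  0.012]
red [ 0.377 -0.088  0.058]
purple [0.333 0.144 0.058]
```

View pics/crop.png

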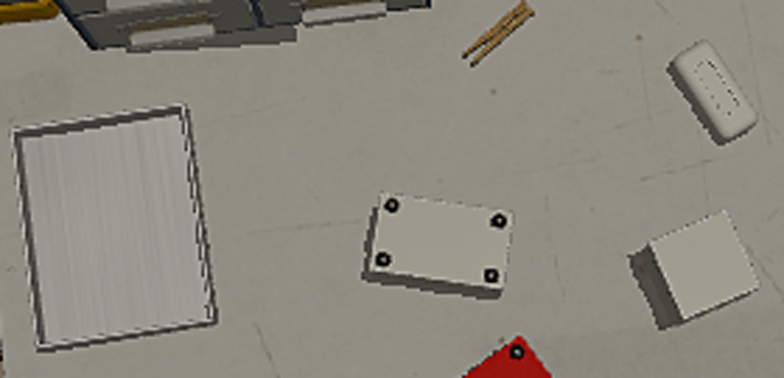

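The crop shows the white oblong with feet at crop (391,205), (499,221), (382,260), (491,275), next to the footless square box at (705,265). That confirms the peg box. From the feet, its centre is (0.517,-0.053) and its long axis is yawed -9.2°. Feet spacing is 89 x 46 mm, which is plausible. The tray centre is (0.535,0.221) with yaw about +8°.

I'll swing over on an arc first.

Call:
{"fn": "jog_arm", "kwargs": {
  "motion": [
    [1,[-0.0365,0,0],[0,0,3.84]],
    [1,[-0.0365,0,0],[0,0,3.84]],
    [1,[-0.0365,0,0],[0,0,3.84]],
    [1,[-0.0365,0,0],[0,0,3.84]],
    [1,[-0.0365,0,0],[0,0,3.84]],
    [1,[-0.0365,0,0],[0,0,3.84]],
    [1,[-0.0365,0,0],[0,0,3.84]],
    [1,[-0.0365,0,0],[0,0,3.84]],
    [1,[-0.0365,0,0],[0,0,3.84]],
    [1,[-0.0365,0,0],[0,0,3.84]],
    [1,[-0.0365,0,0],[0,0,3.84]]
  ]
}}

```text
t: 1.02
tool_pos: [0.4718, 0.3371, 0.231]
ee_rot: [-1.498, -2.761, 0.001]
contact_force: [0.9, 0.5, 0.5]
opening: 1.002
finger_force: 0.0
```

Call:
{"fn": "jog_arm", "kwargs": {
  "motion": [
    [1,[-0.0365,0,0],[0,0,3.84]],
    [1,[-0.0365,0,0],[0,0,3.84]],
    [1,[-0.0365,0,0],[0,0,3.84]],
    [1,[-0.0365,0,0],[0,0,3.84]],
    [1,[-0.0365,0,0],[0,0,3.84]],
    [1,[-0.0365,0,0],[0,0,3.84]],
    [1,[-0.0365,0,0],[0,0,3.84]],
    [1,[-0.0365,0,0],[0,0,3.84]],
    [1,[-0.0365,0,0],[0,0,3.84]],
    [1,[-0.0365,0,0],[0,0,3.84]],
    [1,[-0.0365,0,0],[0,0,3.84]],
    [1,[0,0,0],[0,0,0]]
  ]
}}

```text
t: 2.02
tool_pos: [0.5648, -0.0499, 0.2314]
ee_rot: [2.4, 2.024, -0.005]
contact_force: [0.1, -1.5, 0.8]
opening: 1.002
finger_force: 0.0
```

```bash
cat >> h.py <<'E'
def to(target):  # world point -> shift in tool axes
    s=arm.observe(); r=R.from_rotvec(s["ee_rot"])
    print("t",round(s["t"],2),"tcp",s["tool_pos"].round(4),"tool y",r.apply([0,1,0]).round(3),"z",r.apply([0,0,1]).round(3),"f",s["contact_force"].round(1),"open",round(s["opening"],3),"ff",s["finger_force"])
    print("shift",r.inv().apply(np.array(target)-s["tool_pos"]).round(4)); print("j",s["joint_positions"].round(2))
E
python3 - <<'E'
from h import *
to([.5168,-.0528,.10])
# cabinet height: front right bottom (side 425,242), top (412,143)
b=ray("side",(425,242),0); print("cab corner",b.round(3))
for z in(.15,.2,.25,.3): print(z,ray("side",(412,143),z).round(3))
E
```

```text
t 2.02 tcp [ 0.5648 -0.0499  0.2314] tool y [ 0.986 -0.169  0.   ] z [-0.001 -0.004 -1.   ] f [ 0.1 -1.5  0.8] open 1.002 ff 0.0
shift [-0.0105 -0.0468  0.1314]
j [-0.11  0.71  0.29  1.52 -0.22  0.94  0.07]
cab corner [ 0.749 -0.021  0.   ]
0.15 [0.745 0.143 0.15 ]
0.2 [0.715 0.029 0.2  ]
0.25 [ 0.686 -0.084  0.25 ]
0.3 [ 0.656 -0.197  0.3  ]
```

Cabinet front is x≈0.73 and about 0.22 high, so leaning at x≈0.50 is clear. Next I'll align over the box and part-descend, then look.

Call:
{"fn": "jog_arm", "kwargs": {
  "motion": [
    [1,[-0.0055,-0.024,0.02],[0,0,0]],
    [1,[-0.005,-0.023,0.03],[0,0,-0.5]],
    [1,[0,0,0.035],[0,0,0]],
    [1,[0,0,0.03],[0,0,0]],
    [1,[0,0,0.01],[0,0,0]],
    [1,[0,0,0],[0,0,0]],
    [1,[0,0,0],[0,0,0]]
  ]
}}

```text
t: 2.6
tool_pos: [0.5181, -0.0454, 0.107]
ee_rot: [2.38, 2.05, -0.0]
contact_force: [-0.1, 0.5, 0.2]
opening: 1.001
finger_force: 0.0
```

```bash
python3 - <<'E'
from h import *
to([.5168,-.0528,.012])
im=vision.camera("side")[:,:,::-1]; cv2.imwrite("pics/s1.png",cv2.resize(im[130:330,200:440],None,fx=3,fy=3))
E
```

```text
t 2.6 tcp [ 0.5181 -0.0454  0.107 ] tool y [ 0.989 -0.148  0.   ] z [ 0. -0. -1.] f [-0.1  0.5  0.2] open 1.001 ff 0.0
shift [-0.0075 -0.0002  0.095 ]
j [-0.08  0.83  0.19  1.83 -0.29  0.51  0.16]
```

View pics/s1.png

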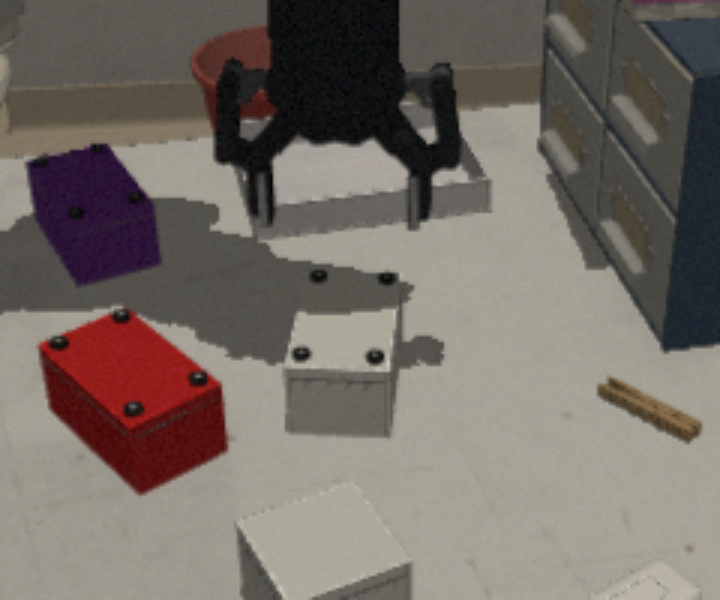

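The crop shows the fingers at crop (262,200) and (415,205), centred over the box (top centre about (345,315)), with the red box's corner well clear. I'll descend and close.

Call:
{"fn": "jog_arm", "kwargs": {
  "motion": [
    [1,[-0.004,0,0.02],[0,0,0.5]],
    [1,[-0.0035,0,0.025],[0,0,0]],
    [1,[0,0,0.02],[0,0,0]],
    [1,[0,0,0.015],[0,0,0]],
    [1,[0,0,0.01],[0,0,0]],
    [1,[0,0,0.005],[0,0,0]],
    [1,[0,0,0],[0,0,0]],
    [-1,[0,0,0],[0,0,0]],
    [-1,[0,0,0],[0,0,0]],
    [-1,[0,0,0],[0,0,0]],
    [-1,[0,0,0],[0,0,0]],
    [-1,[0,0,0],[0,0,0]]
  ]
}}

```text
t: 3.65
tool_pos: [0.5174, -0.0528, 0.0126]
ee_rot: [2.388, 2.039, 0.002]
contact_force: [-0.3, 0.5, 9.3]
opening: 0.764
finger_force: 67.1
```

Call:
{"fn": "jog_arm", "kwargs": {
  "motion": [
    [-1,[0,0,0],[0,0,0]],
    [-1,[0,0,0],[0,0,0]],
    [-1,[0,0,0],[0,0,0]],
    [-1,[0,0,0],[0,0,0]]
  ]
}}

```text
t: 3.98
tool_pos: [0.5174, -0.0528, 0.0126]
ee_rot: [2.388, 2.039, 0.002]
contact_force: [-0.6, -0.7, 9.4]
opening: 0.77
finger_force: 67.1
```

Gripped at 65 mm opening. Now a gentle lift.

Call:
{"fn": "jog_arm", "kwargs": {
  "motion": [
    [-1,[0,0,-0.003],[0,0,0]],
    [-1,[0,0,-0.006],[0,0,0]],
    [-1,[0,0,-0.009],[0,0,0]],
    [-1,[0,0,-0.012],[0,0,0]],
    [-1,[0,0,-0.015],[0,0,0]],
    [-1,[0,0,-0.015],[0,0,0]],
    [-1,[0,0,-0.015],[0,0,0]],
    [-1,[0,0,-0.012],[0,0,0]],
    [-1,[0,0,-0.009],[0,0,0]],
    [-1,[0,0,-0.006],[0,0,0]],
    [-1,[0,0,-0.003],[0,0,0]],
    [-1,[0,0,0],[0,0,0]]
  ]
}}

```text
t: 4.98
tool_pos: [0.5167, -0.0527, 0.1167]
ee_rot: [2.389, 2.04, 0.0]
contact_force: [0.1, 0.1, -3.4]
opening: 0.765
finger_force: 67.2
```

```bash
python3 - <<'E'
from h import *
to([.505,.215,.115])
im=vision.camera("side")[:,:,::-1]; cv2.imwrite("pics/s2.png",cv2.resize(im[80:330,200:440],None,fx=2.4,fy=2.4))
E
```

```text
t 4.98 tcp [ 0.5167 -0.0527  0.1167] tool y [ 0.988 -0.157  0.   ] z [ 0. -0. -1.] f [ 0.1  0.1 -3.4] open 0.765 ff 67.20207810401917
shift [ 0.2626 -0.0536  0.0017]
j [-0.07  0.81  0.2   1.82 -0.29  0.54  0.16]
```

View pics/s2.png

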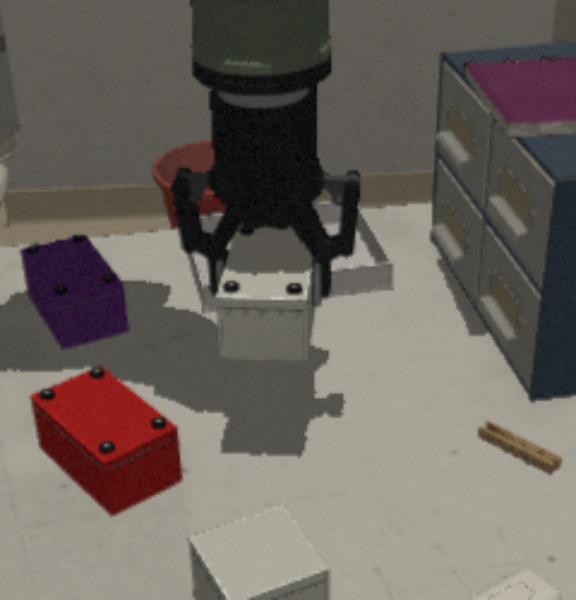

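The crop shows the box at crop (265,310), level in the gripper, with its shadow detached below. I'll carry it gently to the tray.

Call:
{"fn": "jog_arm", "kwargs": {
  "motion": [
    [-1,[0.005,-0.001,0],[0,0,0]],
    [-1,[0.012,-0.002,0],[0,0,0]],
    [-1,[0.02,-0.003,0],[0,0,0]],
    [-1,[0.027,-0.004,0],[0,0,0]],
    [-1,[0.03,-0.005,0],[0,0,0]],
    [-1,[0.032,-0.005,0],[0,0,0]],
    [-1,[0.032,-0.005,0],[0,0,0]],
    [-1,[0.03,-0.005,0],[0,0,0]],
    [-1,[0.027,-0.004,0],[0,0,0]],
    [-1,[0.022,-0.003,0],[0,0,0]],
    [-1,[0.016,-0.002,0],[0,0,0]],
    [-1,[0.01,-0.001,0],[0,0,0]]
  ]
}}

```text
t: 6.03
tool_pos: [0.5176, 0.2157, 0.1155]
ee_rot: [-2.386, -2.042, 0.001]
contact_force: [-0.3, -0.4, -2.4]
opening: 0.767
finger_force: 67.2
```

Call:
{"fn": "jog_arm", "kwargs": {
  "motion": [
    [-1,[0.005,0,0.003],[0,0,0]],
    [-1,[0,0,0.006],[0,0,0]],
    [-1,[0,0,0.008],[0,0,0]],
    [-1,[0,0,0.007],[0,0,0]],
    [-1,[0,0,0.005],[0,0,0]],
    [-1,[0,0,0.002],[0,0,0]],
    [-1,[0,0,0],[0,0,0]],
    [-1,[0,0,0],[0,0,0]]
  ]
}}

```text
t: 6.7
tool_pos: [0.5193, 0.2179, 0.0853]
ee_rot: [2.39, 2.039, -0.0]
contact_force: [1.4, 0.7, -2.7]
opening: 0.761
finger_force: 67.2
```

```bash
python3 - <<'E'
from h import *
to([.52,.218,.085])
im=vision.camera("side")[:,:,::-1]; cv2.imwrite("pics/s3.png",cv2.resize(im[50:250,240:400],None,fx=3,fy=3))
E
```

```text
t 6.7 tcp [0.5193 0.2179 0.0853] tool y [ 0.988 -0.157  0.   ] z [-0. -0. -1.] f [ 1.4  0.7 -2.7] open 0.761 ff 67.19668865203857
shift [0.0002 0.0007 0.0003]
j [-0.59  0.92  0.28  1.68 -0.4   0.6  -0.24]
```

View pics/s3.png

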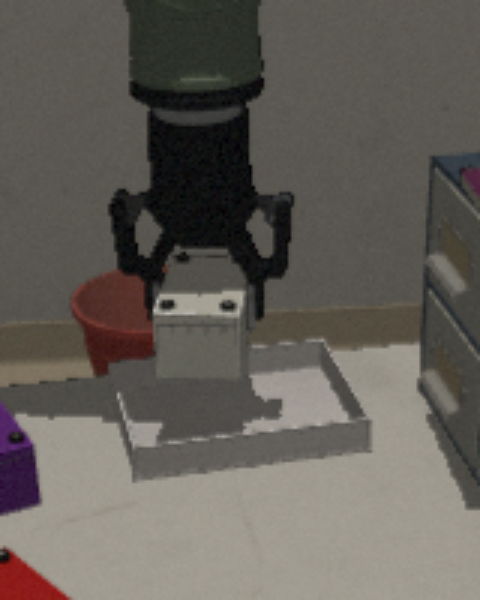

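The box is at crop (200,345), over the tray interior. Tilting one way now.

Call:
{"fn": "jog_arm", "kwargs": {
  "motion": [
    [-1,[0,0,0],[5,0,0]],
    [-1,[0,0,0],[7,0,0]],
    [-1,[0,0,0],[7,0,0]],
    [-1,[0,0,0],[7,0,0]],
    [-1,[0,0,0],[7,0,0]],
    [-1,[0,0,0],[3,0,0]],
    [-1,[0,0,0],[0,0,0]],
    [-1,[0,0,0],[0,0,0]],
    [-1,[0,0,0],[0,0,0]],
    [-1,[0,0,0],[0,0,0]],
    [-1,[0,0,0],[0,0,0]]
  ]
}}

```text
t: 7.67
tool_pos: [0.5192, 0.2192, 0.0856]
ee_rot: [-2.006, -1.714, 0.526]
contact_force: [0.7, -0.2, -2.5]
opening: 0.76
finger_force: 67.8
```

```bash
python3 - <<'E'
from h import *
to([.52,.218,.085])
E
```

```text
t 7.67 tcp [0.5192 0.2192 0.0856] tool y [ 0.817 -0.129 -0.562] z [-0.555  0.088 -0.827] f [ 0.7 -0.2 -2.5] open 0.76 ff 67.80052185058594
shift [-0.001   0.0012 -0.0001]
j [-0.38  1.19  0.18  1.02 -0.4   1.52 -0.28]
```

34° tilt reached. I'll rock back to level and slightly past, then check for wood colour in the tray.

Call:
{"fn": "jog_arm", "kwargs": {
  "motion": [
    [-1,[0,0,0],[-7,0,0]],
    [-1,[0,0,0],[-7,0,0]],
    [-1,[0,0,0],[-7,0,0]],
    [-1,[0,0,0],[-7,0,0]],
    [-1,[0,0,0],[-7,0,0]],
    [-1,[0,0,0],[-6,0,0]],
    [-1,[0,0,0],[-5,0,0]],
    [-1,[0,0,0],[0,0,0]],
    [-1,[0,0,0],[0,0,0]]
  ]
}}

```text
t: 8.42
tool_pos: [0.5186, 0.2201, 0.0847]
ee_rot: [2.291, 1.957, 0.161]
contact_force: [-0.4, -0.0, -1.8]
opening: 0.766
finger_force: 68.1
```

```bash
cat >> h.py <<'E'
def wood():
    for n,(x0,y0,x1,y1) in {"top":(160,185,245,280),"side":(270,160,370,215)}.items():
        im=vision.camera(n)[:,:,::-1]; h=cv2.cvtColor(im,cv2.COLOR_BGR2HSV)[y0:y1,x0:x1]
        m=cv2.inRange(h,(8,70,60),(28,255,255)); v,u=np.nonzero(m)
        print(n,len(u), ray(n,(u.mean()+x0,v.mean()+y0),.012).round(3) if len(u) else "")
        cv2.imwrite(f"pics/{n}_w.png",im)
E
python3 - <<'E'
from h import *
to([.52,.218,.085]); wood()
E
```

```text
t 8.42 tcp [0.5186 0.2201 0.0847] tool y [ 0.975 -0.154  0.163] z [ 0.161 -0.025 -0.987] f [-0.4 -0.  -1.8] open 0.766 ff 68.0730128288269
shift [-0.0018  0.0017 -0.    ]
j [-0.67  0.89  0.3   1.84 -0.42  0.33 -0.26]
top 0 
side 44 [0.522 0.247 0.012]
```

```bash
python3 - <<'E'
import cv2
im=cv2.imread("pics/side_w.png"); cv2.imwrite("pics/s4.png",cv2.resize(im[110:220,250:390],None,fx=5,fy=5))
E
```

```text
(no output)
```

View pics/s4.png

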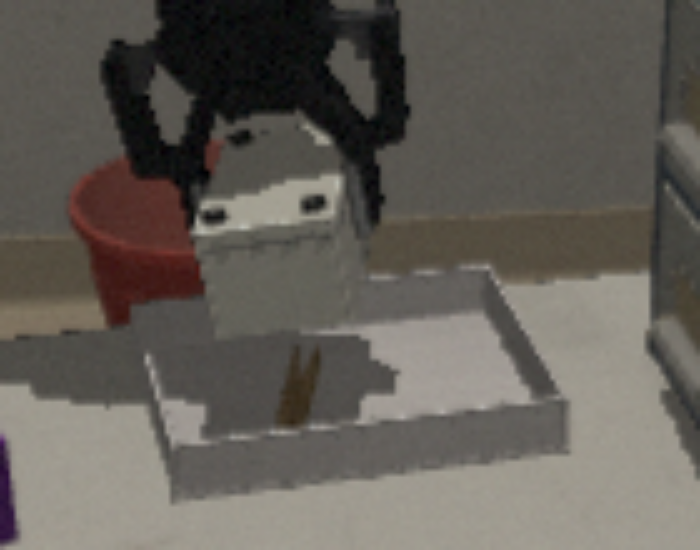

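The peg lies in the tray at crop (298,385), clear of the box. I'll level the box and carry it back.

Call:
{"fn": "jog_arm", "kwargs": {
  "motion": [
    [-1,[0,0,-0.005],[4.3,0,0]],
    [-1,[0,0,-0.01],[5,0,0]],
    [-1,[0,0,-0.01],[0,0,0]],
    [-1,[-0.01,0.001,-0.005],[0,0,0]],
    [-1,[-0.02,0.003,0],[0,0,0]],
    [-1,[-0.03,0.004,0],[0,0,0]],
    [-1,[-0.035,0.006,0],[0,0,0]],
    [-1,[-0.035,0.006,0],[0,0,0]],
    [-1,[-0.035,0.006,0],[0,0,0]],
    [-1,[-0.035,0.006,0],[0,0,0]],
    [-1,[-0.03,0.004,0],[0,0,0]],
    [-1,[-0.02,0.003,0],[0,0,0]]
  ]
}}

```text
t: 9.52
tool_pos: [0.5159, -0.0376, 0.1142]
ee_rot: [2.39, 2.033, 0.002]
contact_force: [0.7, -0.7, -2.6]
opening: 0.762
finger_force: 68.2
```

Call:
{"fn": "jog_arm", "kwargs": {
  "motion": [
    [-1,[-0.015,0.001,0],[0,0,0]],
    [-1,[0,0,0],[0,0,0]],
    [-1,[0,0,0],[0,0,0]]
  ]
}}

```text
t: 9.77
tool_pos: [0.5149, -0.0495, 0.1141]
ee_rot: [2.39, 2.035, 0.003]
contact_force: [0.1, 0.2, -2.7]
opening: 0.765
finger_force: 68.2
```

```bash
python3 - <<'E'
from h import *
to([.517,-.0528,.0126])
E
```

```text
t 9.77 tcp [ 0.5149 -0.0495  0.1141] tool y [ 0.987 -0.159  0.003] z [ 0.003 -0.001 -1.   ] f [ 0.1  0.2 -2.7] open 0.765 ff 68.24220299720764
shift [-0.0028  0.0023  0.1015]
j [-0.07  0.81  0.2   1.83 -0.29  0.52  0.16]
```

Call:
{"fn": "jog_arm", "kwargs": {
  "motion": [
    [-1,[-0.0028,0.0023,0.01],[0,0,0]],
    [-1,[0,0,0.018],[0,0,0]],
    [-1,[0,0,0.02],[0,0,0]],
    [-1,[0,0,0.02],[0,0,0]],
    [-1,[0,0,0.014],[0,0,0]],
    [-1,[0,0,0.008],[0,0,0]],
    [-1,[0,0,0.004],[0,0,0]],
    [-1,[0,0,0.003],[0,0,0]],
    [-1,[0,0,0.002],[0,0,0]],
    [-1,[0,0,0],[0,0,0]]
  ]
}}

```text
t: 10.6
tool_pos: [0.5176, -0.0516, 0.0152]
ee_rot: [2.388, 2.038, 0.003]
contact_force: [-0.1, 0.1, -2.5]
opening: 0.765
finger_force: 68.3
```

Call:
{"fn": "jog_arm", "kwargs": {
  "motion": [
    [-1,[0,0,0.0015],[0,0,0]],
    [-1,[0,0,0.001],[0,0,0]],
    [-1,[0,0,0],[0,0,0]]
  ]
}}

```text
t: 10.85
tool_pos: [0.5175, -0.0517, 0.0127]
ee_rot: [2.389, 2.037, 0.003]
contact_force: [0.5, 0.6, -2.2]
opening: 0.765
finger_force: 68.5
```

Call:
{"fn": "jog_arm", "kwargs": {
  "motion": [
    [-1,[0,0,0.001],[0,0,0]],
    [-1,[0,0,0],[0,0,0]]
  ]
}}

```text
t: 11.02
tool_pos: [0.5176, -0.0517, 0.0126]
ee_rot: [2.389, 2.037, 0.003]
contact_force: [-3.3, 1.8, 23.4]
opening: 0.762
finger_force: 70.9
```

The box is on the table (contact force is up). Now release and withdraw.

Call:
{"fn": "jog_arm", "kwargs": {
  "motion": [
    [-1,[0,0,-0.0008],[0,0,0]],
    [1,[0,0,0],[0,0,0]],
    [1,[0,0,0],[0,0,0]],
    [1,[0,0,0],[0,0,0]],
    [1,[0,0,0],[0,0,0]],
    [1,[0,0,0],[0,0,0]],
    [1,[0,0,0],[0,0,0]],
    [1,[0,0,0],[0,0,0]],
    [1,[0,0,-0.01],[0,0,0]],
    [1,[0,0,-0.02],[0,0,0]],
    [1,[0,0,-0.03],[0,0,0]],
    [1,[0,0,-0.04],[0,0,0]]
  ]
}}

```text
t: 12.02
tool_pos: [0.5161, -0.0516, 0.1128]
ee_rot: [-2.39, -2.038, 0.001]
contact_force: [0.5, 0.4, 0.2]
opening: 1.002
finger_force: 0.0
```

Call:
{"fn": "jog_arm", "kwargs": {
  "motion": [
    [1,[0,0,-0.04],[0,0,0]],
    [1,[0,0,-0.04],[0,0,0]],
    [1,[0,0,0],[0,0,0]],
    [1,[0,0,0],[0,0,0]]
  ]
}}

```text
t: 12.35
tool_pos: [0.5175, -0.0515, 0.1947]
ee_rot: [2.387, 2.036, 0.007]
contact_force: [0.1, 0.7, -0.7]
opening: 1.003
finger_force: 0.0
```

```bash
python3 - <<'E'
from h import *
wood(); to([.5,0,.2])
im=cv2.imread("pics/side_w.png"); cv2.imwrite("pics/s5.png",cv2.resize(im[120:370,180:460],None,fx=2.4,fy=2.4))
E
```

```text
top 125 [0.517 0.219 0.012]
side 88 [0.518 0.236 0.012]
t 12.45 tcp [ 0.5166 -0.0514  0.1923] tool y [ 0.987 -0.158  0.002] z [ 0.002 -0.    -1.   ] f [-0.7 -0.  -0.5] open 1.001 ff 0.0
shift [ 0.0482 -0.0245 -0.0078]
j [-0.11  0.69  0.26  1.75 -0.25  0.73  0.13]
```

View pics/s5.png

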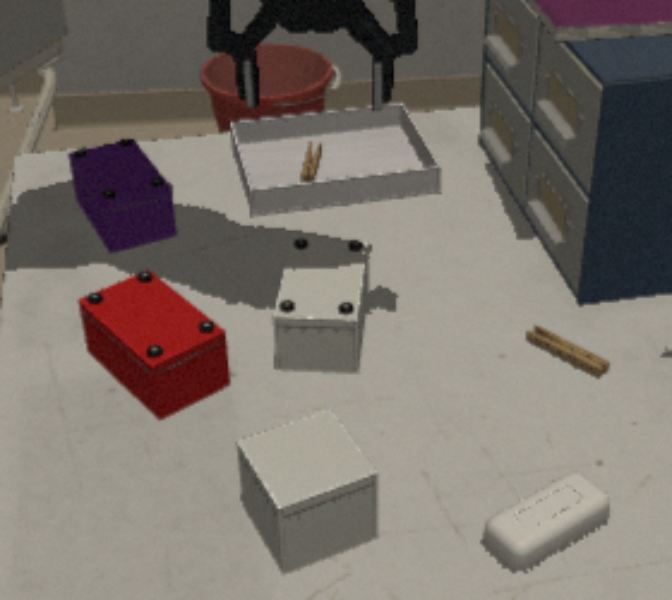

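The peg is in the tray at crop (312,162), the box is back upright in its place at (318,320), the gripper is clear, and the bystanders haven't moved. Handing in.

```bash
python3 -c "
from plant import arm
print(arm.job_done())"
```

```text
the job is handed in; nothing more can be done
None
```

The peg dropped into the tray, the peg box is back where it stood with its slot side down, the bystanders look unmoved in the last picture, and the job was handed in after about 12.5 s (the hand-in gave no verdict).

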